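# Show a re-bladed squeegee to the edge camera

## Task

The squeegee in the wooden jig has a new blade that must be checked for nicks: swing the jig's metal keeper fully aside and leave it open, lift the squeegee out, and hold it up to the small slanted camera. Present the blade edge-on: blade pointing straight down the camera's line of sight into the lens, the middle of the edge 10 cm in front of the lens, and the whole edge running along the camera's long side. Finish while holding it still in the air there; the new blade must not touch the table or the camera, and everything else must stay where it stands.

Things in the scene. Friction and masses are not known exactly. Their poses are not given: they have to be found in the camera images.
- jig: Fixed wooden jig. Origin on the table under the middle of the squeegee's place; y along the jig towards the keeper's pivot, z up. Base plate 94 mm wide, 12 thick, y -100 to 132 mm. Rails 56 mm high, 14 mm apart (blade hangs between), carry the timber by its shoulders; cheeks (inner faces 29, outer 52 mm apart) and end stops at y = +-78 to +-89 mm rise to 72 mm above the table.
- keeper_pivot (a point): Vertical pivot axis of the keeper, at mid thickness of its bar, 113 mm above the table, on a steel post 22 mm thick at the jig's y = +108 mm end. Axes as the jig's.
- keeper_knob (a point): Centre of the keeper's upright black knob: 18 mm thick, from 118 to 148 mm above the table (this point at 133), 100 mm from the pivot. The keeper is an aluminium bar 18 mm wide, 108 to 118 mm above the table; shut, it reaches from the pivot along the jig's -y over the squeegee to its middle.
- keeper (a joint): Angle of the keeper, rad: 0 shut (along the jig's -y, over the squeegee), growing as the knob swings towards the jig's -x side (the robot's side), stop at 1.75. It turns freely with a little friction and stays where it is left. Fully aside means beyond 1.2.
- squeegee: Loose squeegee, 0.13-0.25 kg, 150 mm long. x points from blade edge to timber back, y along the edge, z through the thickness. Timber grip: x -8 to 42, y +-75, z 0 to 25 mm; black blade: x -42 to -8, z 8 to 16 mm. In the jig x points up and z to the jig's -x; the edge hangs 22 mm and the timber's back is 106 mm above the table: the timber's upper 34 mm stand free of the cheeks.
- blade_edge (a point): Middle of the squeegee's blade edge (x = -42, y = 0, z = 12 mm in the squeegee's frame). Axes as the squeegee's.
- camera: Fixed grey stand of the camera: base 110 x 164 x 14 mm and two ears rising to 76 mm that carry the tilting black camera head. Origin at the table under the head's tilt axis, which is 62 mm up; z up, y along the long side, -x the side the head leans to (roughly towards the robot).
- lens (a point): Middle of the lens front on the black camera head (head 134 mm along y, 58 mm wide, with white lamp panels either side of the lens). z is the line of sight out of the lens, up and leaning towards the robot by 0.3 to 0.55 rad from vertical; y is the head's long side, level. The head is clamped very stiffly and must not be pushed.
- focus (a point): Point 100 mm in front of the lens on the line of sight, where the middle of the blade edge is to be. Axes as the lens's.
- ink_pot_red: Loose small ink pot with red lid, 60 mm wide, 58 mm tall; origin under its middle. Bystander.
- ink_pot_yellow: Loose small ink pot with yellow lid, 67 mm wide, 58 mm tall; origin under its middle. Bystander.
- tape_roll: Loose roll of masking tape lying flat, 92 mm wide, 24 mm tall; origin under its middle. Bystander.
- lid_red: Loose red jar lid, 86 mm wide, 22 mm tall; origin under its middle. Bystander.
- cup_clear: Loose thin clear cup, 82 mm wide, 95 mm tall; origin under its middle. Bystander.

How it is judged:
On the way, in this order (a step that is already met when the one before it is completed fails the run):
1. the keeper is swung fully aside (beyond 1.2 rad) while the squeegee still sits in the jig (value of joint keeper above 1.2 rad and distance of squeegee from where it was at the start of the episode below 0.015 m), for 0.2 s.
2. the squeegee is lifted out of the jig by the gripper (blade edge more than 85 mm above the table) (height (world z) of blade_edge above 0.085 m and contact force between the fingers and squeegee above 1 N), for 0.1 s.
At the end, for the whole second after the job is handed in: The gripper alone holds the squeegee still, the middle of its edge within 18 mm of the point 100 mm in front of the lens, the blade pointing at the lens within 0.14 rad of the line of sight and the edge along the camera's long side within 0.14 rad, either way round; keeper still open beyond 1.2 rad (distance between blade_edge and focus below 0.018 m and angle between the x axis of squeegee and the z axis of focus, either way round below 0.14 rad and z of squeegee in the frame of focus above 0.02 m and angle between the y axis of squeegee and the y axis of focus, either way round below 0.14 rad and contact force between the fingers and squeegee above 1 N and contact force between squeegee and camera below 0.2 N and contact force between squeegee and jig below 0.2 N and linear speed of squeegee below 0.03 m/s and angular speed of squeegee below 0.2 rad/s and value of joint keeper above 1.2 rad); the arm keeps its last pose, push and grip.
It fails at once if the new blade touches the table (edge lower than 12 mm) (height (world z) of blade_edge below 0.012 m).
It fails at once if the squeegee touches the camera (more than 0.5 N) (contact force between squeegee and camera above 0.5 N).
It fails at once if the camera's aim is shifted (focus point moved more than 8 mm) (distance of focus from where it was at the start of the episode above 0.008 m).
It fails at once if a bystander is moved more than 30 mm (distance of any of ink_pot_red, ink_pot_yellow, tape_roll, lid_red, cup_clear from where it was at the start of the episode above 0.03 m).
It also fails if it takes over 54 s, if anything falls off the work surface, if the arm or the gripper's body presses on something with over 40 N, if the wrist force passes 120 N, or if a joint passes its speed limit or range.

## Robot

A 7-joint arm with a two-finger parallel gripper is mounted at the origin on the work surface; the furniture and walls round the work are solid. World frame = base frame: x ahead of the robot, y to its left, z up, the work surface at z = 0. Lengths are in m, angles in rad, forces in N, time in s.
With the tool pointing down it reaches from about 0.425 to 0.925 m from the base axis. Payload 6.8 kg.
Tool frame: the origin (TCP) lies midway between the tips of the shut fingers; the grasp point (between the pads) lies r.grasp_offset behind it (r.grasp_offset is the distance from the TCP to the grasp point, in m); z points along the fingers, y is the direction in which the jaws open and shut (so a half turn about z gives the same grasp; the last joint's range is limited). The gripper opens to 85 mm and grips with 20 to 120 N. Pads are 22 mm wide; open, the fingers measure 114 mm over their backs; the gripper's body (76 mm by 85 mm) begins 54 mm behind the grasp point. The pads swing forward as they close: fully open they stand 13 mm farther back than shut.
Start: joints at [1.045, 0.477, 0.022, 1.555, -0.011, 1.109, -0.083], TCP at [0.274, -0.617, 0.231] pointing down, gripper open.
Joint ranges: [-2.96, 2.96], [-0.34, 2.1], [-1.41, 1.46], [0.24, 2.44], [-1.37, 4.51], [0.17, 1.92], [-2.96, 2.96]. Speed limits (rad/s): [2.39, 2.39, 3.14, 3.14, 3.14, 3.14, 3.14].

## Interface

Orientations are given as a rotation vector (axis times angle).
In Python, from bench import r gives the robot as it stands. The module is installed in compiled form; this text tells all that it offers.
- The arm moves only by the tool send_rows, never from a script. Its argument "moves" is one flat list of numbers, 4 for each row, row after row: the shift along the tool's x, y, z in mm, then the turn about the tool's z in degrees. A call has 1 to 8 rows; each row is the pose to reach, as a shift and turn from the pose commanded when the call began, along the tool's axes at that moment; what a row does not reach only later rows make up. A row lasts 1/8 s, in which the tool goes at most 62.5 mm and 10.7 degrees, less where a joint would pass 70% of its speed; a pose out of reach is approached as far as the arm can. A call with a gripper value outside its range is refused whole. "hand" is the closure, from 0 (fully open) to 1 (shut), set as the call begins (left out, the last holds). The fingers move at their own pace and stop on an object; "newtons" is the grip in N (left out, the last holds). Time passes only in rows, so rows that repeat a pose let the fingers close. It gives the time, the measured TCP pose, the force and the opening at its end, in the units of the state.
- r.get_obs(): the state, without advancing time (a new reading comes with each control period).
- r.grab_frame(name): name is "scene" or "top"; returns a dict with "img" (480x640x3 uint8, red, green, blue), "mtx" (3x3 intrinsics, pixels), "D" ([k1, k2, p1, p2, k3] as OpenCV has them; the pictures are not rectified), "world_to_cam" (4x4, takes a point from world to camera coordinates). Camera axes: x right, y up, looking along -z (the intrinsics and any distortion apply to the point x, -y, -z); pixel columns grow to the right and rows downward; lengths in m; the calibration is good to about 2 mm. A picture is of the moment at which its call begins. There is no depth.
- r.hand_in(): hands the job in, once; it reports no verdict.
The state is a dict: "clock": time; "joints": joint angles; "qvel": joint speeds; "tau": joint torques, N m; "tcp_pos": TCP position; "orientation": TCP orientation; "contact_force": force on the tool from outside, world axes, zero at the start; "moment": the same for the moment, N m; "grip_width": finger opening in m.
Only numpy, scipy, OpenCV 4.12 (cv2) and the standard library are available. Lean on these libraries where they do the work, as an engineer would, in place of code of your own. Each camera call takes 0.05 s, during which the arm holds its last target.

## Working session

There is one attempt and no reset: what is moved stays moved. The work goes in short steps, Python scripts to look and compute and a tool call to move; the robot and the scene stay as the last step left them, time stands still between calls to the robot, and variables do not carry over. Pictures are saved under pics/ and viewed, and the job is handed in when it is done.

Besides the shell and the picture viewer there is one more tool, called after ">>>" as a command line: name --argument value ..., lists and objects as JSON in quotes. send_rows: Moves the arm, as the interface text tells. Its arguments: {"type":"object","properties":{"moves":{"type":"array"},"hand":{"type":"number"},"newtons":{"type":"number"}},"required":["moves"]}

```bash
mkdir -p pics
python3 - <<'E'
from bench import r
import cv2,numpy as np
o=r.get_obs();print(o, r.grasp_offset)
for n in("scene","top"):
    f=r.grab_frame(n);cv2.imwrite(f"pics/{n}0.png",f["img"][:,:,::-1]);np.savez(f"{n}0.npz",**f)
    print(f["mtx"],f["D"],f["world_to_cam"])
E
```

```text
{'clock': 0.0, 'joints': array([ 1.04486552,  0.47781086,  0.0223169 ,  1.55646904, -0.01149704,
        1.10929755, -0.08307513]), 'qvel': array([ 7.04508934e-04,  7.92044817e-04, -7.45296792e-04,  1.09372570e-03,
        1.32554545e-04, -1.90088843e-05,  2.01347579e-03]), 'tau': array([ 5.25352916e-04, -5.96457803e+01,  1.60801381e+00, -2.81189185e+01,
        1.22925412e-02,  9.53998620e-03, -3.41737825e-05]), 'tcp_pos': array([ 0.27365375, -0.61638075,  0.23031063]), 'orientation': array([-3.07151493e+00, -6.51297269e-01,  8.04225056e-04]), 'contact_force': array([-0.55354522,  0.08538024, -0.17555462]), 'moment': array([-0.00557456, -0.02901132,  0.00835196]), 'grip_width': 0.08538560217006855} 0.0187
[[613.53663197   0.         316.29625842]
 [  0.         613.53663197 239.8632099 ]
 [  0.           0.           1.        ]] [-0.20868573  0.          0.          0.          0.        ] [[-0.85864269 -0.51240205  0.01329942  0.449144  ]
 [ 0.22584936 -0.35491378  0.90720906 -0.27843243]
 [-0.46013563  0.78197209  0.4204698  -1.30234817]
 [ 0.          0.          0.          1.        ]]
[[436.71765182   0.         317.80196276]
 [  0.         436.71765182 249.34305794]
 [  0.           0.           1.        ]] [-0.03112191  0.          0.          0.          0.        ] [[-0.02785345 -0.99912854 -0.03108606 -0.05248839]
 [ 0.99181425 -0.03149958  0.12374275 -0.56202484]
 [-0.12461411 -0.02738494  0.9918273  -1.08865863]
 [ 0.          0.          0.          1.        ]]
```

View pics/scene0.png

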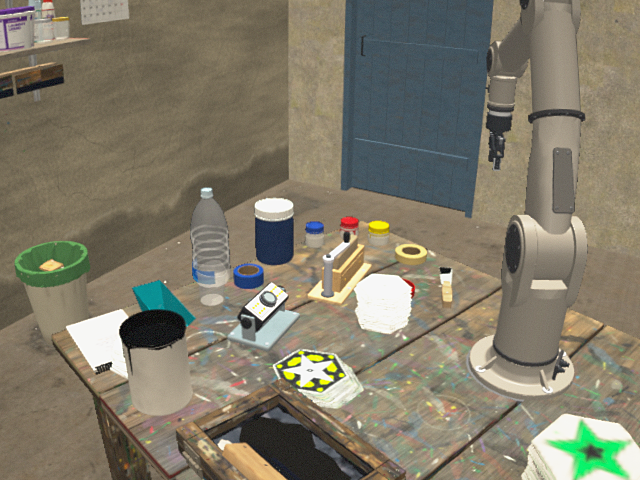

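View pics/top0.png

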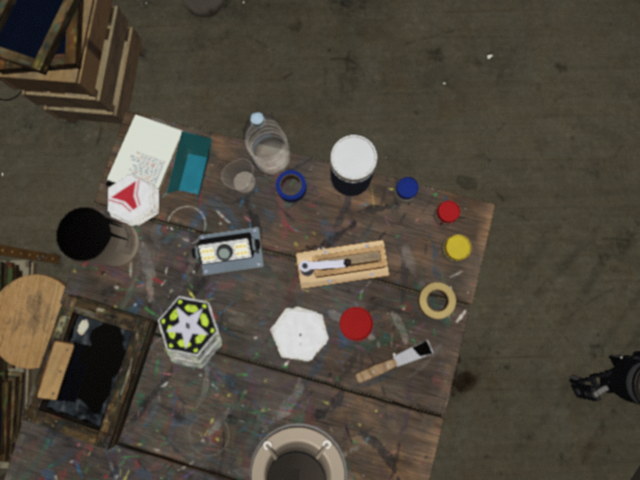

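```bash
cat > h.py <<'E'
import numpy as np,cv2
class V:
    def __init__(s,f):
        if isinstance(f,str): f=np.load(f)
        s.K=f["mtx"];s.D=np.array(f["D"]);s.T=f["world_to_cam"];s.img=f["img"]
        s.C=-s.T[:3,:3].T@s.T[:3,3]
    def ray(s,u,v):
        p=cv2.undistortPoints(np.array([[[u,v]]],float),s.K,s.D)[0,0]
        d=s.T[:3,:3].T@np.array([p[0],-p[1],-1]);return d/np.linalg.norm(d)
    def plane(s,u,v,z):
        d=s.ray(u,v);return s.C+d*(z-s.C[2])/d[2]
    def proj(s,P):
        P=np.atleast_2d(P);c=P@s.T[:3,:3].T+s.T[:3,3];c=c*[1,-1,-1]
        return cv2.projectPoints(c.reshape(-1,1,3),np.zeros(3),np.zeros(3),s.K,s.D)[0][:,0]
def tri(a,pa,b,pb):
    A=[];B=[]
    da,db=a.ray(*pa),b.ray(*pb)
    M=np.stack([da,-db],1);t=np.linalg.lstsq(M,b.C-a.C,rcond=None)[0]
    P,Q=a.C+t[0]*da,b.C+t[1]*db
    return (P+Q)/2,np.linalg.norm(P-Q)
E
python3 - <<'E'
import cv2
a=cv2.imread("pics/scene0.png");b=cv2.imread("pics/top0.png")
def crop(i,x,y,w,h,s,n): cv2.imwrite(n,cv2.resize(i[y:y+h,x:x+w],None,fx=s,fy=s,interpolation=cv2.INTER_CUBIC))
crop(a,300,215,130,100,6,"pics/s_jig.png");crop(a,220,270,90,80,7,"pics/s_cam.png")
crop(b,285,225,115,75,6,"pics/t_jig.png");crop(b,185,220,90,65,8,"pics/t_cam.png")
E
```

```text
(no output)
```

View pics/s_jig.png

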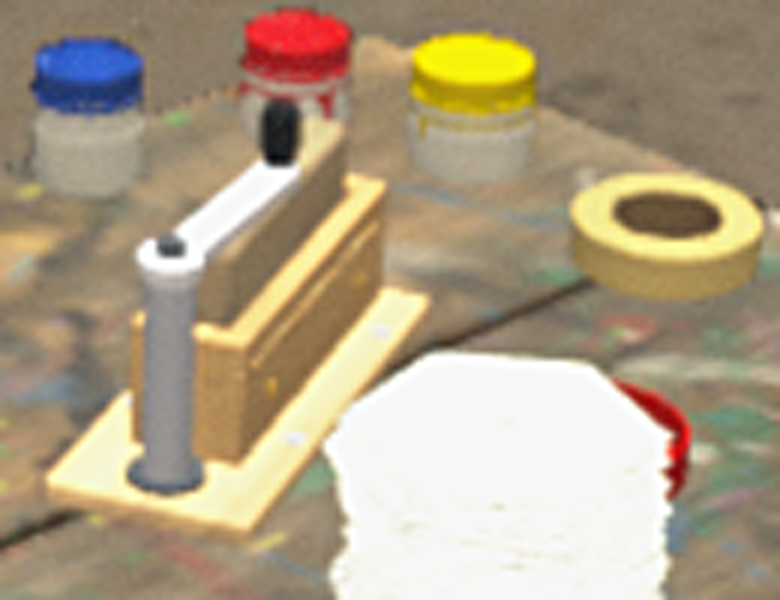

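View pics/s_cam.png

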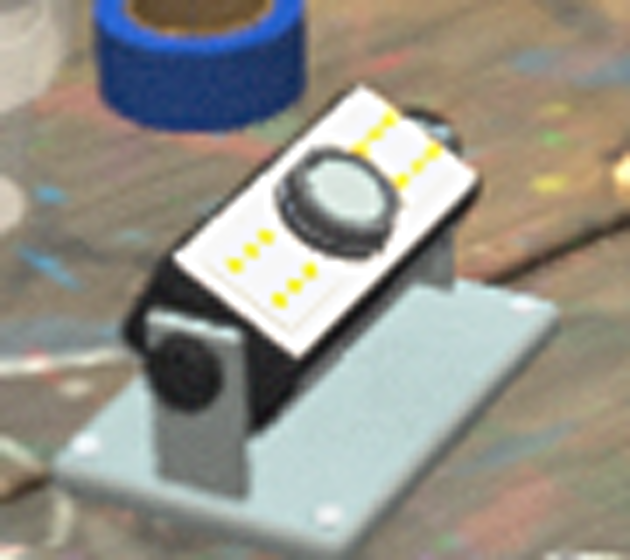

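View pics/t_jig.png

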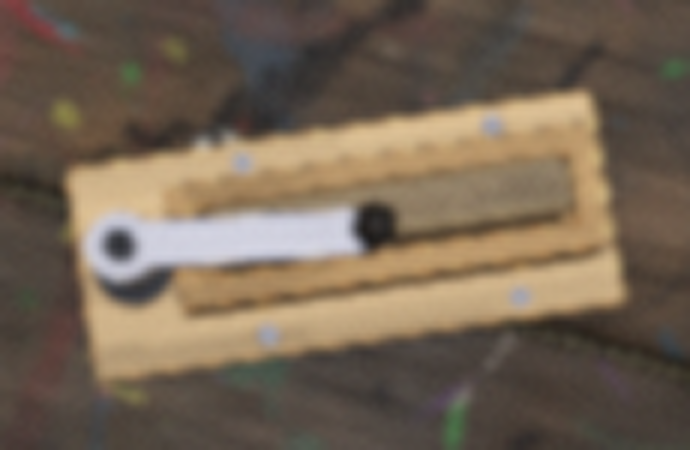

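View pics/t_cam.png

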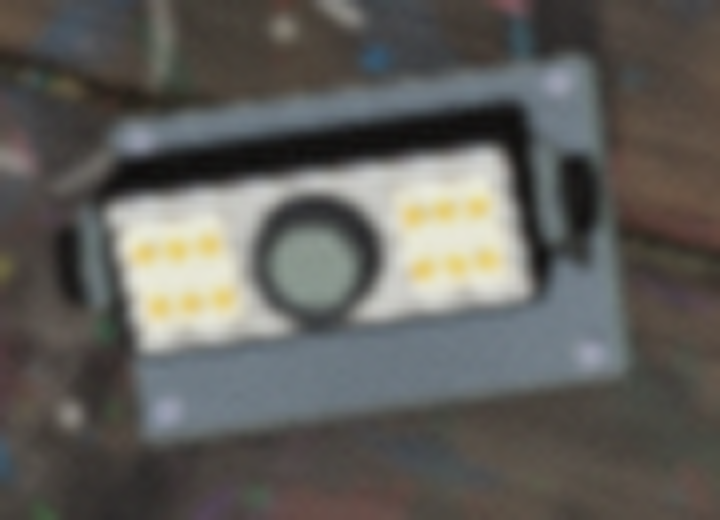

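```bash
cat > m.py <<'E'
from h import *
S,T=V("scene0.npz"),V("top0.npz")
def sj(x,y):return 300+(x+.5)/6-.5,215+(y+.5)/6-.5
def sc(x,y):return 220+(x+.5)/7-.5,270+(y+.5)/7-.5
def tj(x,y):return 285+(x+.5)/6-.5,225+(y+.5)/6-.5
def tc(x,y):return 185+(x+.5)/8-.5,220+(y+.5)/8-.5
np.set_printoptions(precision=4,suppress=True)
if __name__=="__main__":
    print("cams",S.C,T.C)
    L=dict(pivot=((172,240),(118,243)),knobtop=((281,103),(377,220)),baseL=((50,480),(103,382)),)
    print("pivot",tri(S,sj(172,238),T,tj(118,243)))
    print("knobtop",tri(S,sj(281,106),T,tj(377,220)))
    # base corners: scene left corner = +y,+x ; front=+y,-x ; right = -y,-x
    for n,a,b in(("+y+x",(50,480),(68,168)),("+y-x",(250,530),(103,382)),("-y-x",(430,295),(625,300))):
        print(n,tri(S,sj(*a),T,tj(*b)))
    c=[T.plane(*tj(*p),.012)[:2] for p in((68,168),(592,90),(625,300),(103,382))]
    print("jigbase",np.array(c),[np.linalg.norm(c[i]-c[i-1]) for i in range(4)])
    for n,a,b in(("+yhi",(175,257),(108,208)),("-yhi",(360,85),(510,145)),("-ylo",(478,180),(535,298)),("+ylo",(298,357),(150,352)),("lens",(348,193),(317,262))):
        print(n,tri(S,sc(*a),T,tc(*b)))
    c=[T.plane(*tc(*p),.014)[:2] for p in((115,130),(590,60),(628,375),(145,440))]
    print("cambase",np.array(c),[np.linalg.norm(c[i]-c[i-1]) for i in range(4)])
E
python3 m.py
```

```text
cams [-0.1507  1.1497  0.7942] [ 0.4203 -0.1     1.1477]
pivot (array([ 0.513 , -0.0385,  0.1248]), np.float64(0.0010774526473312507))
knobtop (array([ 0.517 , -0.1394,  0.1453]), np.float64(0.0011860939019518158))
+y+x (array([ 0.5557, -0.0112,  0.0105]), np.float64(0.0015753458153634013))
+y-x (array([ 0.4635, -0.0235,  0.0084]), np.float64(0.001809440585921943))
-y-x (array([ 0.492 , -0.2503,  0.0125]), np.float64(0.0016780407304859946))
jigbase [[ 0.5562 -0.0109]
 [ 0.5833 -0.2407]
 [ 0.4912 -0.2507]
 [ 0.4625 -0.0241]] [np.float64(0.09462908713920819), np.float64(0.2313567933064581), np.float64(0.09259894737075022), np.float64(0.2284172099542968)]
+yhi (array([0.5732, 0.2257, 0.0899]), np.float64(0.0027964731859325014))
-yhi (array([0.5887, 0.1004, 0.0895]), np.float64(0.002444676140420471))
-ylo (array([0.5435, 0.0973, 0.0649]), np.float64(0.00163089524791991))
+ylo (array([0.5307, 0.2199, 0.0641]), np.float64(0.0025671745226379583))
lens (array([0.5535, 0.1603, 0.0878]), np.float64(0.0002098370260764496))
cambase [[0.609  0.2461]
 [0.6272 0.0872]
 [0.5222 0.0758]
 [0.5056 0.2355]] [np.float64(0.10389182492945959), np.float64(0.15995959990048503), np.float64(0.10553293489848656), np.float64(0.16054991603479485)]
```

>>> send_rows --moves '[0, 0, -60, 0, 0, 0, -120, 0, 0, 0, -180, 0, 0, 0, -240, 0, 0, 0, -300, 0, 0, 0, -360, 0, 0, 0, -420, 0, 0, 0, -480, 0]'

```text
clock: 1.1
tcp_pos: [0.2726, -0.5944, 0.6757]
orientation: [2.973, 0.624, 0.035]
contact_force: [1.8, 0.6, -0.8]
grip_width: 0.0852
```

```bash
cat > st.py <<'E'
from bench import r
import numpy as np
from scipy.spatial.transform import Rotation as Ro
np.set_printoptions(precision=4,suppress=True)
o=r.get_obs();R=Ro.from_rotvec(o["orientation"]).as_matrix()
print(o["clock"],"q",o["joints"],"tcp",o["tcp_pos"],"w",o["grip_width"],"F",o["contact_force"]);print("x",R[:,0],"y",R[:,1],"z",R[:,2],"tilt",np.arccos(-R[2,2]))
E
python3 st.py
```

```text
1.1 q [ 0.7232  0.3874  0.6196  0.7887 -0.2522  1.9141  0.0387] tcp [ 0.2726 -0.5944  0.6757] w 0.08521645860205951 F [ 1.7603  0.6387 -0.832 ]
x [0.9156 0.402  0.0015] y [ 0.3996 -0.9106  0.106 ] z [ 0.044  -0.0964 -0.9944] tilt 0.10617295061794328
```

>>> send_rows --moves '[0, 0, 0, 0, 0, 0, 0, 0]'

```text
clock: 1.35
tcp_pos: [0.2723, -0.5933, 0.6761]
orientation: [2.973, 0.625, 0.036]
contact_force: [0.1, -0.3, -0.7]
grip_width: 0.0855
```

```bash
python3 st.py
```

```text
1.35 q [ 0.7249  0.3844  0.6128  0.7904 -0.2482  1.9142  0.0367] tcp [ 0.2723 -0.5933  0.6761] w 0.08550851203592695 F [ 0.1063 -0.3448 -0.7402]
x [0.9154 0.4025 0.0019] y [ 0.4    -0.9104  0.1057] z [ 0.0443 -0.096  -0.9944] tilt 0.10589179647296879
```

>>> send_rows --moves '[0, 0, 60, 0, 0, 0, 120, 0]'

```text
clock: 1.6
tcp_pos: [0.2776, -0.605, 0.5537]
orientation: [2.975, 0.625, 0.036]
contact_force: [0.2, -1.2, 0.5]
grip_width: 0.0849
```

```bash
python3 st.py
```

```text
1.6 q [ 0.6487  0.3272  0.598   1.1393 -0.19    1.6219  0.0359] tcp [ 0.2776 -0.605   0.5537] w 0.08492310635567066 F [ 0.1757 -1.226   0.5399]
x [0.9153 0.4028 0.002 ] y [ 0.4005 -0.9104  0.1043] z [ 0.0438 -0.0946 -0.9945] tilt 0.10446104711488434
```

```bash
cat > kin.py <<'E'
import numpy as np,itertools
from scipy.optimize import least_squares
from scipy.spatial.transform import Rotation as Ro
D=[([1.04486552,0.47781086,0.0223169,1.55646904,-0.01149704,1.10929755,-0.08307513],[0.27365375,-0.61638075,0.23031063],[-3.07151493,-.651297269,.000804]),
([0.7249,0.3844,0.6128,0.7904,-0.2482,1.9142,0.0367],[0.2723,-0.5933,0.6761],[2.973,.625,.036]),
([0.6487,0.3272,0.598,1.1393,-0.19,1.6219,0.0359],[0.2776,-0.605,0.5537],[2.975,.625,.036])]
def fk(q,p,s):
    o1,o7,h,a1,L1,a2,L2,a3,L3=p
    Z=lambda t:Ro.from_euler('z',t);Y=lambda t:Ro.from_euler('y',t)
    R=Z(s[0]*q[0]+o1);P=np.array([0,0,h])
    R=R*Y(q[1]);P=P+R.apply([a1,0,L1])
    R=R*Z(s[1]*q[2])*Y(q[3]);P=P+R.apply([a2,0,L2])
    R=R*Z(s[2]*q[4])*Y(q[5]);P=P+R.apply([a3,0,L3])
    R=R*Z(s[3]*q[6]+o7);return P,R
def res(p,s):
    e=[]
    for q,P,o in D:
        a,R=fk(q,p,s);e+=list((a-P)*5);e+=list((Ro.from_rotvec(o).inv()*R).as_rotvec())
    return np.array(e+list((np.array(p)[[3,5,7]])*.02))
if __name__=="__main__":
    out=[]
    for s in itertools.product([1,-1],repeat=4):
        for o7 in(0,1.57,3.14,-1.57):
            o1=-1.153-s[0]*1.045
            f=least_squares(res,[o1,o7,.3,0,.45,0,.45,0,.3],args=(s,));out.append((f.cost,s,f.x))
    out.sort(key=lambda t:t[0])
    for c,s,x in out[:4]:print(c,s,np.round(x,4))
E
python3 kin.py
```

```text
9.90699706934589e-05 (-1, -1, -1, -1) [-0.0922  1.479   0.3361  0.0252  0.4864 -0.0033  0.4804  0.0022  0.3142]
9.906997069345915e-05 (-1, -1, -1, -1) [-0.0922  1.479   0.3361  0.0252  0.4864 -0.0033  0.4804  0.0022  0.3142]
9.906997069345918e-05 (-1, -1, -1, -1) [-0.0922  1.479   0.3361  0.0252  0.4864 -0.0033  0.4804  0.0022  0.3142]
9.906997069345968e-05 (-1, -1, -1, -1) [-0.0922  1.479   0.3361  0.0252  0.4864 -0.0033  0.4804  0.0022  0.3142]
```

```bash
cat > ik.py <<'E'
from kin import *
p=[-0.0922,1.479,.3361,.0252,.4864,-.0033,.4804,.0022,.3142];s=(-1,-1,-1,-1)
lo=np.array([-2.96,-.34,-1.41,.24,-1.37,.17,-2.96]);hi=np.array([2.96,2.1,1.46,2.44,4.51,1.92,2.96])
def ik(P,R,n=30):
    best=None;rng=np.random.default_rng(0)
    for i in range(n):
        f=least_squares(lambda q:np.r_[(fk(q,p,s)[0]-P)*5,(Ro.from_matrix(R).inv()*fk(q,p,s)[1]).as_rotvec()],rng.uniform(lo,hi)*.7,bounds=(lo,hi))
        if best is None or f.cost<best.cost:best=f
        if best.cost<1e-9:break
    return best
E
python3 - <<'E'
from ik import *
for t in(.3,.48,.55):
    hx=np.array([.9935,.114,0]);cy=np.array([-.114,.9935,0])
    z=hx*np.sin(t)-np.array([0,0,np.cos(t)]);F=np.array([.5535,.1603,.0878])-.1*z
    for g in(1,-1):
        x=g*cy;y=np.cross(z,x);f=ik(F-.048*z,np.stack([x,y,z],1));print(t,g,f.cost,f.x.round(2))
for P in([.525,-.1475,.1],):
    for g in(1,-1):
        x=g*cy;z=np.array([0,0,-1.]);y=np.cross(z,x);f=ik(np.array(P),np.stack([x,y,z],1));print(g,f.cost,f.x.round(2))
E
```

```text
Traceback (most recent call last):
  File "ik.py", line 7, in ik
    f=least_squares(lambda q:np.r_[(fk(q,p,s)[0]-P)*5,(Ro.from_matrix(R).inv()*fk(q,p,s)[1]).as_rotvec()],rng.uniform(lo,hi)*.7,bounds=(lo,hi))
ValueError: Initial guess is outside of provided bounds
```

```bash
sed -i 's/rng.uniform(lo,hi)\*.7,/rng.uniform(lo,hi),/' ik.py
python3 - <<'E'
from ik import *
for t in(.3,.48,.55):
    hx=np.array([.9935,.114,0]);cy=np.array([-.114,.9935,0])
    z=hx*np.sin(t)-np.array([0,0,np.cos(t)]);F=np.array([.5535,.1603,.0878])-.1*z
    for g in(1,-1):
        x=g*cy;y=np.cross(z,x);f=ik(F-.048*z,np.stack([x,y,z],1));print(t,g,f.cost,f.x.round(2))
for P in([.525,-.1475,.1],):
    for g in(1,-1):
        x=g*cy;z=np.array([0,0,-1.]);y=np.cross(z,x);f=ik(np.array(P),np.stack([x,y,z],1));print(g,f.cost,f.x.round(2))
E
```

```text
0.3 1 8.468110803611235e-14 [ 0.74  0.36 -1.4   2.11  0.69  0.79 -0.94]
0.3 -1 2.510206748770408e-17 [ 0.68  0.28 -1.3   2.11  0.57  0.74  2.3 ]
0.48 1 1.3221914506415791e-18 [-0.42 -0.02 -0.05  2.34  0.34  0.38 -0.65]
0.48 -1 4.254117825624584e-15 [ 0.82  0.07 -1.4   2.3   0.58  0.43  2.22]
0.55 1 1.2027749992132127e-15 [-0.53 -0.05  0.04  2.41  0.56  0.29 -0.88]
0.55 -1 2.500769948852868e-20 [ 0.85 -0.02 -1.41  2.37  0.58  0.3   2.18]
1 9.599741125636177e-14 [ 1.12  1.03 -1.41  1.94  1.1   1.25 -0.58]
-1 3.1569560428307204e-21 [ 0.34  0.43 -0.2   1.98  0.12  0.74 -2.96]
```

```bash
cat > go.py <<'E'
# shift in tool axes for world targets
from bench import r
import numpy as np
from scipy.spatial.transform import Rotation as Ro
np.set_printoptions(precision=1,suppress=True)
def shifts(Ps):
    o=r.get_obs();R=Ro.from_rotvec(o["orientation"]).as_matrix()
    for P in Ps:
        d=(np.array(P)-o["tcp_pos"])*1000;print(np.round(P,4),"->",R.T@d,"len",np.linalg.norm(d).round())
    return o,R
E
python3 - <<'E'
from m import *
for a,b in (((435,352),(0,0)),):pass
S_=V("scene0.npz")
print("stack top ctr",tri(S,sj(500,432),T,(300,334)))
print("bottle top",tri(S,(207,192),T,(257,117)))
print("whitejar top",tri(S,(274,210),T,(353,155)))
from go import *
xj=np.array([.9926,.121,0]);yj=np.array([-.121,.9926,0]);piv=np.array([.5125,-.0395,0])
k=np.array([.517,-.1394,0])
shifts([k+[0,0,.25],k+[0,0,.25]])
E
```

```text
stack top ctr (array([ 0.3522, -0.0218,  0.089 ]), np.float64(0.0033716559439905002))
bottle top (array([0.8227, 0.0469, 0.2546]), np.float64(0.004071327846378414))
whitejar top (array([ 0.7657, -0.1638,  0.1458]), np.float64(0.00745518063377454))
[ 0.5 -0.1  0.2] -> [ 406.  -359.7  268.5] len 605.0
[ 0.5 -0.1  0.2] -> [ 406.  -359.7  268.5] len 605.0
```

>>> send_rows --moves '[40, -36, 27, -3, 81, -72, 54, -6, 122, -108, 80, -9, 162, -144, 107, -12, 203, -180, 134, -15, 244, -216, 161, -18, 284, -252, 188, -21, 325, -288, 215, -24]' --hand 0.6

```text
clock: 2.6
tcp_pos: [0.469, -0.2306, 0.3108]
orientation: [2.775, 1.232, -0.002]
contact_force: [0.2, -0.1, 0.8]
grip_width: 0.034
```

```bash
python3 st.py; python3 -c "
from go import *
shifts([[.517,-.1394,.19],[.517,-.1394,.124]])"
```

```text
2.6 q [ 0.0629  0.1039  0.2446  1.8856  0.0614  1.0871 -0.4563] tcp [ 0.469  -0.2306  0.3108] w 0.03396335600884983 F [ 0.2479 -0.1229  0.7641]
x [ 0.6715  0.7397 -0.0436] y [ 0.7399 -0.666   0.0955] z [ 0.0416 -0.0963 -0.9945] tilt 0.1051510834601215
[ 0.5 -0.1  0.2] -> [105.  -36.8 113.4] len 159.0
[ 0.5 -0.1  0.1] -> [107.9 -43.1 179. ] len 213.0
```

>>> send_rows --moves '[40, -14, 42, 0, 80, -28, 84, 0, 106, -38, 120, 0, 106, -38, 120, 0]'

```text
clock: 3.1
tcp_pos: [0.5156, -0.1381, 0.1815]
orientation: [2.777, 1.237, -0.009]
contact_force: [-0.7, 0.3, -0.9]
grip_width: 0.0343
```

```bash
cat > shot.py <<'E'
import sys
from bench import r
import cv2,numpy as np
k=sys.argv[1]
for n,x,y,w,h in(("scene",300,200,130,100),("top",230,200,160,120)):
    f=r.grab_frame(n);np.savez(f"{n}{k}.npz",**f)
    im=f["img"][:,:,::-1];cv2.imwrite(f"pics/{n}{k}.png",im)
    cv2.imwrite(f"pics/{n}{k}c.png",cv2.resize(im[y:y+h,x:x+w],None,fx=4.5,fy=4.5,interpolation=cv2.INTER_CUBIC))
E
python3 shot.py 1; python3 st.py; python3 -c "
from go import *
shifts([[.517,-.1394,.124]])"
```

```text
3.2 q [-0.0521  0.2708  0.1731  1.9927  0.0621  0.8299 -0.6653] tcp [ 0.5172 -0.1417  0.1854] w 0.03417072312685863 F [ 0.2563 -0.586   0.9743]
x [ 0.6738  0.7377 -0.0436] y [ 0.7378 -0.6681  0.0965] z [ 0.0421 -0.0972 -0.9944] tilt 0.10608769884577468
[ 0.5 -0.1  0.1] -> [ 4.2 -7.6 60.8] len 61.0
```

View pics/scene1c.png

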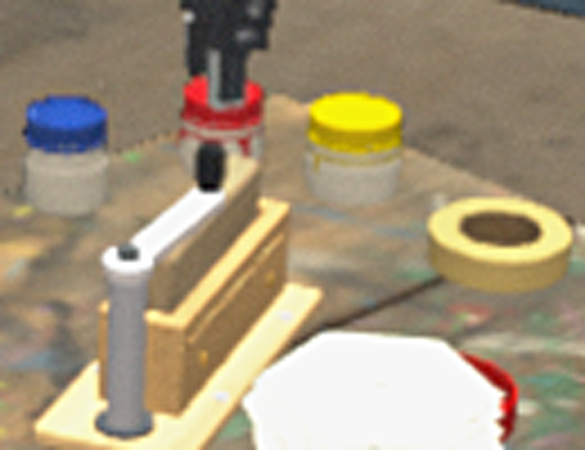

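View pics/top1c.png

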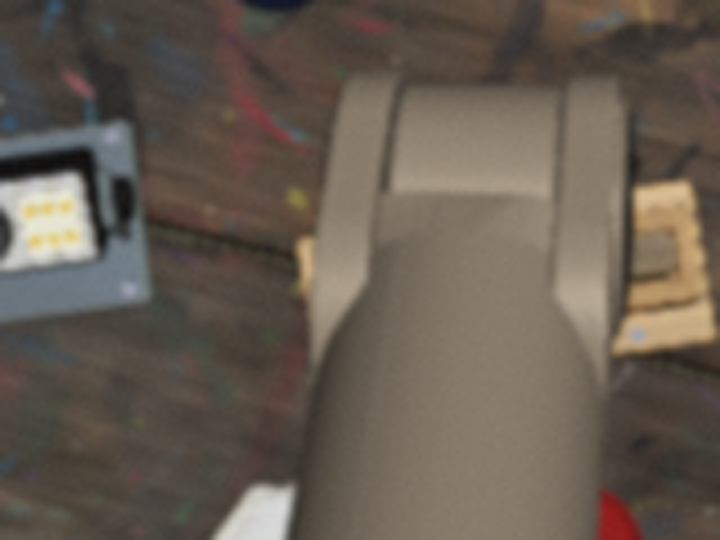

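```bash
python3 -c "
from h import *
S=V('scene1.npz')
p=S.proj([[.5172,-.1417,.1854+.005],[.517,-.139,.148],[.517,-.139,.118]]);print((p-[300,200]+.5)*4.5)
"
```

```text
[[216.38880691  73.82566681]
 [211.95793045 143.49363393]
 [210.20075774 190.75278528]]
```

```bash
python3 -c "
from h import *
S=V('scene1.npz')
c=np.array([.5172,-.1417,.1854]);x=np.array([.674,.738,-.044]);y=np.array([.738,-.668,.0965])
for a in(-.011,.011):
  for b in (-.017,.017,-.031,.031):
    p=S.proj(c+a*x+b*y+[0,0,.004]);print(a,b,(p-[300,200]+.5)*4.5)
"
```

```text
-0.011 -0.017 [[244.65216341  86.55558637]]
-0.011 0.017 [[224.55171328  59.2170554 ]]
-0.011 -0.031 [[253.13598933  98.10057156]]
-0.011 0.031 [[216.47639339  48.23963471]]
0.011 -0.017 [[207.92473695  92.03064436]]
0.011 0.017 [[188.39254968  64.49584053]]
0.011 -0.031 [[216.17051221 103.66001812]]
0.011 0.031 [[180.54720581  53.4410076 ]]
```

>>> send_rows --moves '[2, -4, 25, 0, 4, -7, 54, 0, 4, -7, 54, 0]'

```text
clock: 3.58
tcp_pos: [0.5168, -0.1402, 0.1312]
orientation: [2.777, 1.224, -0.001]
contact_force: [0.7, -0.0, 0.5]
grip_width: 0.0346
```

```bash
python3 st.py; python3 -c "
from go import *
xj=np.array([.9926,.121,0]);yj=np.array([-.121,.9926,0]);piv=np.array([.5125,-.0395,.130])
shifts([piv+.1*(-np.cos(t)*yj-np.sin(t)*xj) for t in np.arange(.08,1.7,.2)])"
```

```text
3.575 q [-0.0478  0.3466  0.168   2.0401  0.0548  0.7075 -0.6721] tcp [ 0.5168 -0.1402  0.1312] w 0.034623599155906175 F [ 0.6939 -0.0316  0.5364]
x [ 0.6754  0.7361 -0.0435] y [ 0.7362 -0.6698  0.0968] z [ 0.0421 -0.0974 -0.9944] tilt 0.10632164755082975
[ 0.5 -0.1  0.1] -> [ 0.6 -0.7  1.1] len 1.0
[ 0.5 -0.1  0.1] -> [-12.  -16.2   0.1] len 20.0
[ 0.5 -0.1  0.1] -> [-21.3 -33.8  -1.2] len 40.0
[ 0.5 -0.1  0.1] -> [-26.9 -52.9  -2.8] len 59.0
[ 0.4 -0.1  0.1] -> [-28.6 -72.7  -4.7] len 78.0
[ 0.4 -0.1  0.1] -> [-26.3 -92.5  -6.7] len 96.0
[ 0.4 -0.1  0.1] -> [ -20.1 -111.3   -8.8] len 113.0
[ 0.4 -0.1  0.1] -> [ -10.2 -128.6  -10.9] len 129.0
[ 0.4 -0.   0.1] -> [   2.9 -143.5  -12.9] len 144.0
```

>>> send_rows --moves '[-12, -16, 0, 0, -21, -34, -1, 0, -27, -53, -3, 0, -29, -73, -5, 0, -26, -92, -7, 0, -20, -111, -9, 0, -10, -129, -11, 0, -4, -136, -12, 0]'

```text
clock: 4.58
tcp_pos: [0.4154, -0.0499, 0.1319]
orientation: [2.775, 1.225, 0.006]
contact_force: [-0.3, -1.1, 0.9]
grip_width: 0.0342
```

```bash
python3 st.py;python3 shot.py 2
```

```text
4.575 q [-0.229   0.1715  0.1302  2.2825  0.1304  0.6555 -0.9423] tcp [ 0.4154 -0.0499  0.1319] w 0.03417278332560485 F [-0.3077 -1.1266  0.9204]
x [ 0.6745  0.7372 -0.0397] y [ 0.7367 -0.6687  0.1005] z [ 0.0475 -0.097  -0.9941] tilt 0.1082527045928188
```

View pics/scene2c.png

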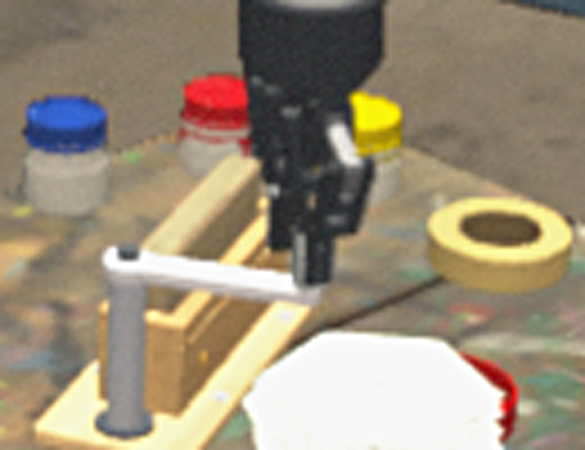

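>>> send_rows --moves '[0, 0, -40, 0, 0, 0, -80, 0, 0, 0, -80, 0]' --hand 0

```text
clock: 5.05
tcp_pos: [0.4135, -0.0426, 0.2129]
orientation: [2.775, 1.224, 0.012]
contact_force: [-0.9, -0.7, -0.7]
grip_width: 0.0853
```

```bash
python3 st.py;python3 shot.py 3
python3 - <<'E'
import cv2
a=cv2.imread("pics/scene3.png")[215:275,310:370];cv2.imwrite("pics/s3z.png",cv2.resize(a,None,fx=10,fy=10,interpolation=cv2.INTER_CUBIC))
b=cv2.imread("pics/top0.png")[240:285,330:392];cv2.imwrite("pics/t3z.png",cv2.resize(b,None,fx=12,fy=12,interpolation=cv2.INTER_CUBIC))
E
```

```text
5.05 q [-0.2497  0.0297  0.1232  2.2043  0.1287  0.8729 -0.9477] tcp [ 0.4135 -0.0426  0.2129] w 0.08528261874587988 F [-0.9243 -0.6506 -0.6755]
x [ 0.6752  0.7367 -0.0365] y [ 0.7359 -0.6693  0.1028] z [ 0.0513 -0.0962 -0.994 ] tilt 0.10927612379548066
```

View pics/s3z.png

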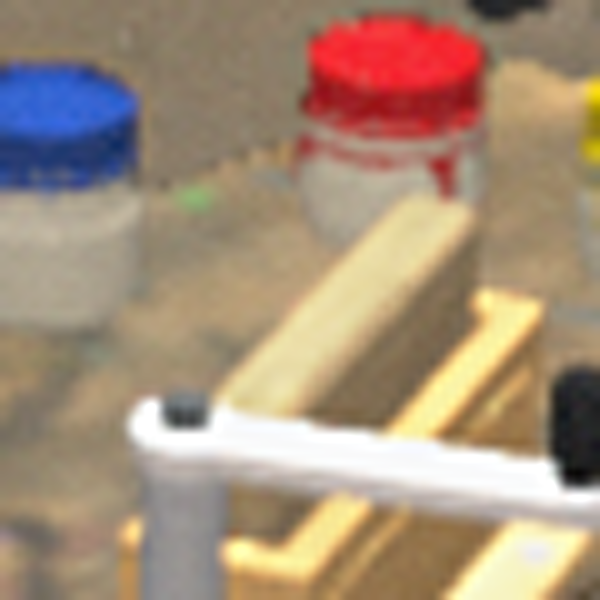

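View pics/t3z.png

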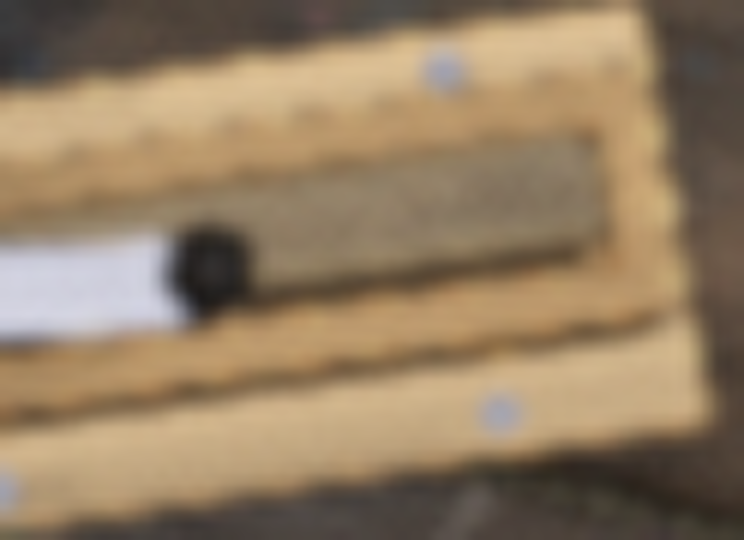

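View pics/top3.png

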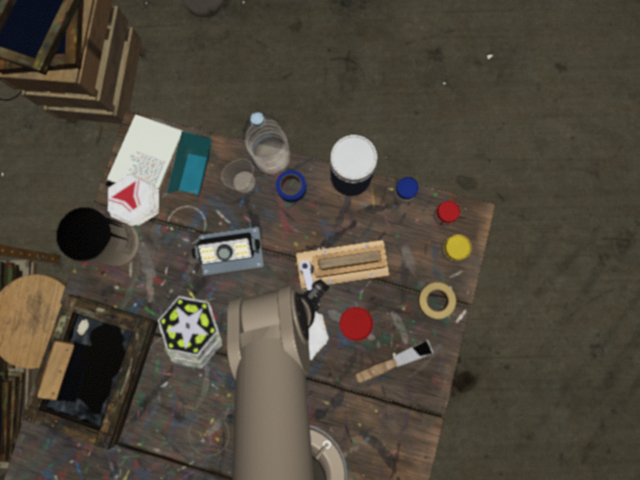

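Run:
```python
import cv2
b=cv2.imread("pics/top3.png")[235:290,290:392];cv2.imwrite("pics/t3y.png",cv2.resize(b,None,fx=7.5,fy=7.5,interpolation=cv2.INTER_CUBIC))
```

```text
(no output)
```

View pics/t3y.png

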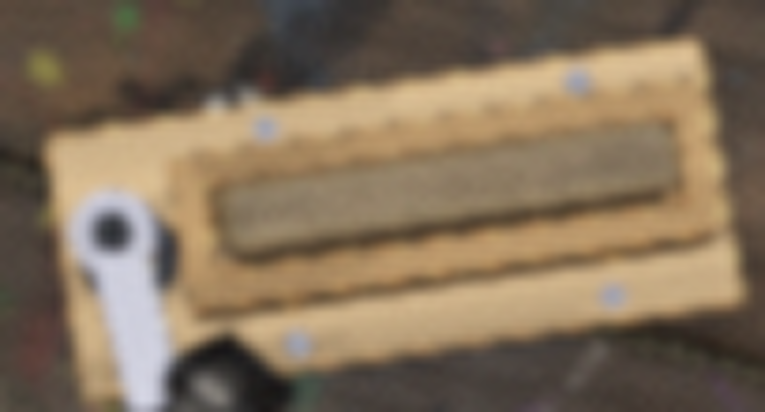

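Run:
```python
from h import *
np.set_printoptions(precision=4,suppress=True)
S,T=V("scene3.npz"),V("top3.npz")
t=lambda x,y:(290+(x+.5)/7.5-.5,235+(y+.5)/7.5-.5)
s=lambda x,y:(310+(x+.5)/10-.5,215+(y+.5)/10-.5)
print(tri(S,s(405,197),T,t(670,121)),tri(S,s(475,210),T,t(680,192)),tri(S,s(213,400),T,t(222,185)))
c=np.array([T.plane(*t(*p),.106)[:2] for p in((222,185),(232,255),(680,192),(670,121))]);print(c,c.mean(0))
print([np.linalg.norm(c[i]-c[i-1]) for i in range(4)], np.arctan2(-(c[0]-c[3])[0],(c[0]-c[3])[1]),np.arctan2(-(c[1]-c[2])[0],(c[1]-c[2])[1]))
k=T.plane(*t(110,232),.12)[:2],T.plane(*t(140,390),.118)[:2];d=k[1]-k[0]
print("keeper",k,np.arctan2(-d@[.9926,.121],-d@[-.121,.9926]))
from go import *
shifts([[*c.mean(0),.2],[*c.mean(0),.079]])
```

```text
(array([ 0.5449, -0.2171,  0.1031]), np.float64(0.002887372990673635)) (array([ 0.5229, -0.2187,  0.1039]), np.float64(0.00511033833074225)) (array([ 0.5266, -0.0741,  0.1058]), np.float64(0.0012866229840429423))
[[ 0.5272 -0.0738]
 [ 0.5047 -0.0764]
 [ 0.5204 -0.2196]
 [ 0.5433 -0.2174]] [ 0.5239 -0.1468]
[np.float64(0.14452230992320517), np.float64(0.022665333708884478), np.float64(0.14408266132295586), np.float64(0.022956708147931555)] 0.11145057460606309 0.1094530257064634
keeper (array([ 0.512 , -0.0384]), array([ 0.4621, -0.0465])) 1.5309112794105408
[ 0.5 -0.1  0.2] -> [ -0.2 151.4  25.2] len 154.0
[ 0.5 -0.1  0.1] -> [  4.8 139.4 145.5] len 202.0
```

>>> send_rows --moves '[0, 30, 5, -9.5, 0, 60, 10, -19, 0, 90, 15, -28.5, 0, 120, 20, -38, 0, 151, 25, -48.5, 0, 151, 25, -48.5]'

```text
clock: 5.9
tcp_pos: [0.5235, -0.1479, 0.1981]
orientation: [2.036, 2.262, -0.069]
contact_force: [-0.7, -1.0, 0.3]
grip_width: 0.0854
```

```bash
python3 st.py;python3 -c "
from go import *
shifts([[.5239,-.1468,.13],[.5239,-.1468,.079]])"
```

```text
5.9 q [-0.0216  0.2664  0.149   1.9627  0.0705  0.8629  0.182 ] tcp [ 0.5235 -0.1479  0.1981] w 0.08542845437348863 F [-0.6781 -0.9728  0.2892]
x [-0.1029  0.9894 -0.1021] y [0.9938 0.1066 0.0313] z [ 0.0419 -0.0983 -0.9943] tilt 0.1070308393531014
[ 0.5 -0.1  0.1] -> [ 8.  -1.6 67.6] len 68.0
[ 0.5 -0.1  0.1] -> [ 13.2  -3.2 118.3] len 119.0
```

>>> send_rows --moves '[4, -1, 35, 0, 8, -2, 70, 0, 11, -3, 95, 0, 13, -3, 112, 0, 13, -3, 118, 0, 13, -3, 118, 0]'

```text
clock: 6.65
tcp_pos: [0.5244, -0.1446, 0.0811]
orientation: [2.033, 2.263, -0.065]
contact_force: [0.4, 0.5, -0.3]
grip_width: 0.0853
```

```bash
python3 st.py;python3 shot.py 4
```

```text
6.65 q [-0.0116  0.4361  0.1359  2.0526  0.0615  0.6021  0.1675] tcp [ 0.5244 -0.1446  0.0811] w 0.08526087447763844 F [ 0.4042  0.4501 -0.3202]
x [-0.1047  0.9893 -0.1016] y [0.9935 0.1086 0.0338] z [ 0.0445 -0.0974 -0.9942] tilt 0.10730898752408216
```

View pics/scene4c.png

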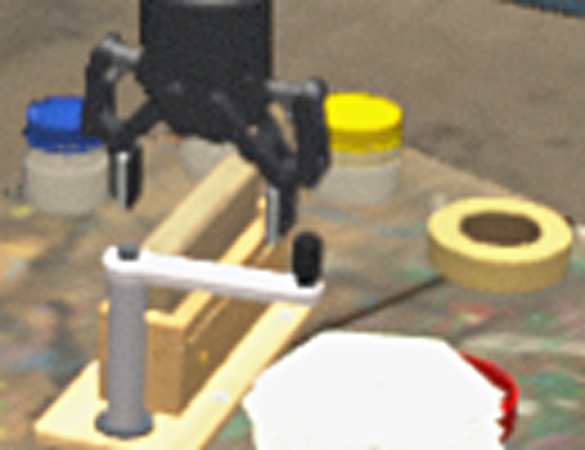

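>>> send_rows --moves '[0, 0, 0, 0, 0, 0, 0, 0, 0, 0, 0, 0, 0, 0, 0, 0, 0, 0, 0, 0, 0, 0, 0, 0]' --hand 1 --newtons 70

```text
clock: 7.5
tcp_pos: [0.5247, -0.1446, 0.0815]
orientation: [2.032, 2.264, -0.064]
contact_force: [-0.7, -0.2, 5.0]
grip_width: 0.0234
```

```bash
python3 st.py
```

```text
7.5 q [-0.0116  0.4357  0.1358  2.0523  0.0615  0.6021  0.168 ] tcp [ 0.5247 -0.1446  0.0815] w 0.023398132096526338 F [-0.7486 -0.1514  4.9528]
x [-0.1051  0.9892 -0.1017] y [0.9934 0.1091 0.0346] z [ 0.0453 -0.0974 -0.9942] tilt 0.10763697748807413
```

>>> send_rows --moves '[-1, 0.3, -10, 0, -3, 1, -30, 0, -6, 2, -60, 0, -10, 3.5, -100, 0, -14, 5, -140, 0, -18, 6, -180, 0, -22, 8, -220, 0, -22, 8, -220, 0]'

```text
clock: 8.5
tcp_pos: [0.5263, -0.1444, 0.3058]
orientation: [2.03, 2.26, -0.059]
contact_force: [0.5, 0.4, -1.6]
grip_width: 0.0241
```

```bash
python3 st.py;python3 shot.py 5
```

```text
8.5 q [-0.0394  0.1554  0.1555  1.8364  0.076   1.0909  0.1874] tcp [ 0.5263 -0.1444  0.3058] w 0.0240940195299028 F [ 0.5089  0.3858 -1.634 ]
x [-0.1041  0.9893 -0.1025] y [0.9933 0.1087 0.0402] z [ 0.0509 -0.0977 -0.9939] tilt 0.11033959222623745
```

View pics/scene5.png

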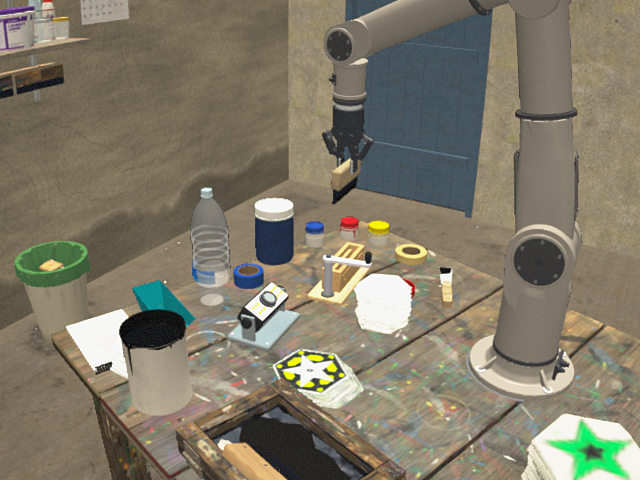

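Run:
```python
from h import *
np.set_printoptions(precision=4,suppress=True)
S,T=V("scene3.npz"),V("top0.npz")
def panel(v,x,y,w,h,k,thr):
    a=cv2.resize(v.img[y:y+h,x:x+w],None,fx=k,fy=k,interpolation=cv2.INTER_CUBIC)
    hsv=cv2.cvtColor(a,cv2.COLOR_RGB2HSV);g=hsv[:,:,2]
    m=((g>thr)&(hsv[:,:,1]<110)).astype(np.uint8)
    n,l,st,c=cv2.connectedComponentsWithStats(m);i=1+np.argmax(st[1:,4]);m=(l==i).astype(np.uint8)
    cs,_=cv2.findContours(m,cv2.RETR_EXTERNAL,cv2.CHAIN_APPROX_NONE);c=max(cs,key=cv2.contourArea);hu=cv2.convexHull(c)
    q=None
    for e in np.arange(.01,.2,.005):
        ap=cv2.approxPolyDP(hu,e*cv2.arcLength(hu,True),True)
        if len(ap)==4:q=ap[:,0].astype(float);break
    # refine: fit lines on contour pts near each side
    P=c[:,0].astype(float);L=[]
    for i in range(4):
        A,B=q[i],q[(i+1)%4];d=(B-A)/np.linalg.norm(B-A);t=(P-A)@d/np.linalg.norm(B-A);dist=abs((P-A)@[-d[1],d[0]])
        s=P[(t>.12)&(t<.88)&(dist<1.2*k/2+1)];vx,vy,x0,y0=cv2.fitLine(s.astype(np.float32),cv2.DIST_HUBER,0,.01,.01).ravel();L.append(np.cross([x0,y0,1],[x0+vx,y0+vy,1]))
    out=[]
    for i in range(4):
        X=np.cross(L[i-1],L[i]);out.append(X[:2]/X[2])
    vis=cv2.cvtColor(a,cv2.COLOR_RGB2BGR)
    cv2.polylines(vis,[np.round(out).astype(int)],True,(0,0,255),1)
    return [(x+(p[0]+.5)/k-.5,y+(p[1]+.5)/k-.5) for p in out],vis
ps,v1=panel(S,220,270,90,80,7,170);pt,v2=panel(T,185,220,90,65,7,140)
cv2.imwrite("pics/pan.png",np.vstack([np.hstack([v1,np.zeros((max(0,0)+v1.shape[0],1,3),np.uint8)])[:560,:630],v2[:455,:630]])[:1000]) if 0 else None
cv2.imwrite("pics/pan1.png",v1);cv2.imwrite("pics/pan2.png",v2)
print(np.array(ps),np.array(pt))
def order(pts,ks): return [pts[int(np.argmin([np.hypot(p[0]-k[0],p[1]-k[1]) for p in pts]))] for k in ks]
s=order(ps,[(245,306.7),(271.4,282),(288,295.7),(262.5,321)]);t=order(pt,[(198.5,246),(248.7,238),(251.8,257),(203.7,264)])
Q=[];
for n,a,b in zip(("+yhi","-yhi","-ylo","+ylo"),s,t):
    P,e=tri(S,a,T,b);Q.append(P);print(n,P,e)
Q=np.array(Q);y=(Q[0]+Q[3]-Q[1]-Q[2])/2;u=(Q[0]+Q[1]-Q[2]-Q[3])/2
n=np.cross(u,y);n/=np.linalg.norm(n);print("ctr",Q.mean(0),"y",y/np.linalg.norm(y),"u",u,np.linalg.norm(y),"n",n,"tilt",np.arccos(n[2]))
```

```text
[[306.7843 288.2421]
 [310.0711 297.5411]
 [268.6012 348.2174]
 [227.5808 336.1356]] [[247.9068 242.7857]
 [250.9346 256.7785]
 [202.1219 263.4785]
 [197.7764 243.8676]]
+yhi [0.5951 0.2535 0.016 ] 0.017977431180645032
-yhi [0.5414 0.0847 0.0891] 0.07310962086037094
-ylo [0.5223 0.0847 0.0894] 0.03927777309483561
+ylo [0.5236 0.233  0.0046] 0.027373244015303087
ctr [0.5456 0.164  0.0498] y [ 0.1534  0.8845 -0.4406] u [0.0453 0.0102 0.0056] 0.17927411879717897 n [-0.2099  0.4649  0.8601] tilt 0.5352425293756929
```

View pics/pan1.png

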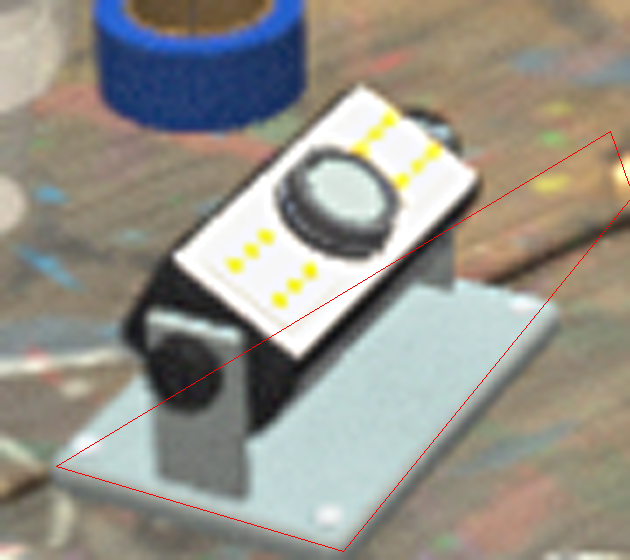

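View pics/pan2.png

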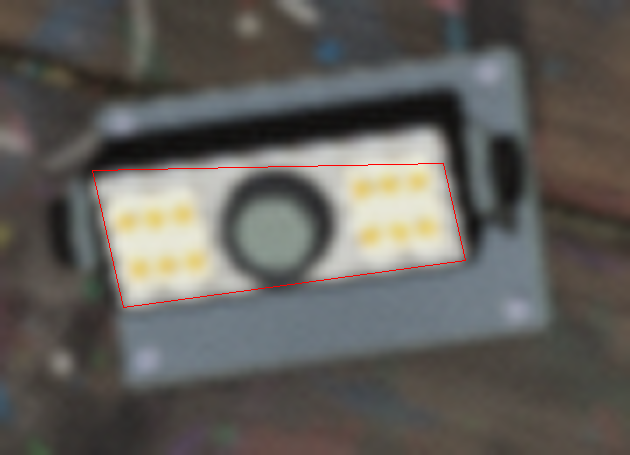

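```bash
cat > pan.py <<'E'
from h import *
np.set_printoptions(precision=4,suppress=True)
S,T=V("scene3.npz"),V("top0.npz")
def panel(v,x,y,w,h,k,thr,name,smax):
    a=cv2.resize(v.img[y:y+h,x:x+w],None,fx=k,fy=k,interpolation=cv2.INTER_CUBIC)
    hsv=cv2.cvtColor(a,cv2.COLOR_RGB2HSV)
    m=((hsv[:,:,2]>thr)&(hsv[:,:,1]<smax)).astype(np.uint8)
    n,l,st,c=cv2.connectedComponentsWithStats(m);keep=np.isin(l,[i for i in range(1,n) if st[i,4]>3000]);m=keep.astype(np.uint8)
    pts=np.argwhere(m)[:,::-1].astype(np.int32);hu=cv2.convexHull(pts)
    for e in np.arange(.01,.2,.005):
        ap=cv2.approxPolyDP(hu,e*cv2.arcLength(hu,True),True)
        if len(ap)==4:break
    q=ap[:,0].astype(float)
    cs,_=cv2.findContours(m,cv2.RETR_EXTERNAL,cv2.CHAIN_APPROX_NONE);P=np.vstack(cs)[:,0].astype(float);L=[]
    for i in range(4):
        A,B=q[i],q[(i+1)%4];d=(B-A)/np.linalg.norm(B-A);t=(P-A)@d/np.linalg.norm(B-A);dist=abs((P-A)@[-d[1],d[0]])
        s=P[(t>.1)&(t<.9)&(dist<6)];vx,vy,x0,y0=cv2.fitLine(s.astype(np.float32),cv2.DIST_HUBER,0,.01,.01).ravel();L.append(np.cross([x0,y0,1],[x0+vx,y0+vy,1]))
    out=[]
    for i in range(4):
        X=np.cross(L[i-1],L[i]);out.append(X[:2]/X[2])
    vis=cv2.cvtColor(a,cv2.COLOR_RGB2BGR);vis[m>0]=vis[m>0]//2;cv2.polylines(vis,[np.round(out).astype(int)],True,(0,0,255),1);cv2.imwrite(name,vis)
    return [(x+(p[0]+.5)/k-.5,y+(p[1]+.5)/k-.5) for p in out]
ps=panel(S,220,280,75,45,7,225,"pics/pan3.png",60);pt=panel(T,190,225,70,50,8,155,"pics/pan4.png",70)
def order(pts,ks): return [pts[int(np.argmin([np.hypot(p[0]-k[0],p[1]-k[1]) for p in pts]))] for k in ks]
s=order(ps,[(245,306.7),(271.4,282),(288,295.7),(262.5,321)]);t=order(pt,[(198.5,246),(248.7,238),(251.8,257),(203.7,264)])
Q=[];
for n,a,b in zip(("+yhi","-yhi","-ylo","+ylo"),s,t):
    P,e=tri(S,a,T,b);Q.append(P);print(n,P,e)
Q=np.array(Q);y=(Q[0]+Q[3]-Q[1]-Q[2])/2;u=(Q[0]+Q[1]-Q[2]-Q[3])/2
n=np.cross(u,y);n/=np.linalg.norm(n);print("ctr",Q.mean(0),"y",y/np.linalg.norm(y),"u",u,np.linalg.norm(y),np.linalg.norm(u),"n",n,"tilt",np.arccos(n[2]))
E
python3 pan.py; python3 -c "
import cv2,numpy as np
a=cv2.imread('pics/pan3.png');b=cv2.imread('pics/pan4.png');w=max(a.shape[1],b.shape[1])
c=np.zeros((a.shape[0]+b.shape[0],w,3),np.uint8);c[:a.shape[0],:a.shape[1]]=a;c[a.shape[0]:,:b.shape[1]]=b;cv2.imwrite('pics/pan5.png',cv2.resize(c,None,fx=.8,fy=.8))"
```

```text
+yhi [0.5733 0.2256 0.0895] 0.0025515009441668874
-yhi [0.5863 0.1036 0.0916] 0.0008111560018389956
-ylo [0.5437 0.0987 0.0672] 0.0009170089636952368
+ylo [0.5308 0.2213 0.0657] 0.001193206377524151
ctr [0.5585 0.1623 0.0785] y [-0.1057  0.9943 -0.0142] u [0.0425 0.0046 0.0241] 0.122999715674403 0.0491148635104867 n [-0.4892 -0.0396  0.8713] tilt 0.5129554396008754
```

View pics/pan5.png

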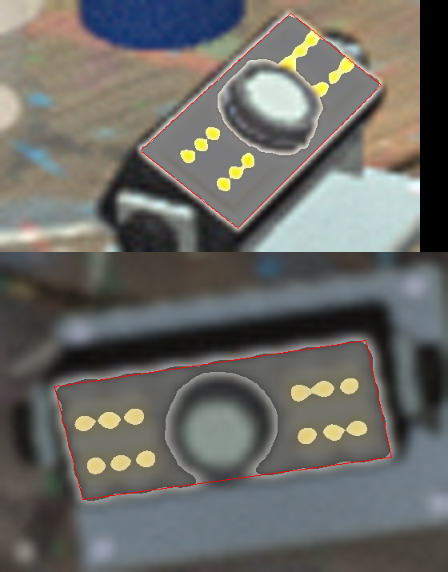

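>>> send_rows --moves '[19, 11, -52, 0, 38, 22, -104, 0, 57, 33, -155, 0, 76, 44, -207, 0, 95, 55, -259, 0, 114, 66, -311, 0, 133, 77, -363, 0, 152, 88, -415, 0]'

```text
clock: 9.6
tcp_pos: [0.5777, 0.0401, 0.6559]
orientation: [2.032, 2.276, -0.064]
contact_force: [0.5, -1.4, -3.7]
grip_width: 0.0235
```

```bash
python3 st.py
```

```text
9.6 q [-0.4634  0.2286  0.3318  0.9985  0.0233  1.9002 -0.0196] tcp [0.5777 0.0401 0.6559] w 0.023536750874372417 F [ 0.4676 -1.4127 -3.7155]
x [-0.1111  0.9892 -0.0951] y [0.993  0.1143 0.0288] z [ 0.0394 -0.0912 -0.9951] tilt 0.09949725139235867
```

>>> send_rows --moves '[0, 5, -50, 0, 0, 10, -100, 0, 0, 15, -150, 0, 0, 20, -200, 0, 0, 20, -200, 0]'

```text
clock: 10.22
tcp_pos: [0.5351, 0.0808, 0.7438]
orientation: [1.867, 2.231, 0.077]
contact_force: [3.0, -1.0, -3.8]
grip_width: 0.0239
```

```bash
python3 st.py
```

```text
10.225 q [-0.8066  0.1192  0.5455  0.9481  0.1039  1.9142 -0.0486] tcp [0.5351 0.0808 0.7438] w 0.023942290819687885 F [ 2.9833 -0.9769 -3.7654]
x [-0.1613  0.9766 -0.1423] y [0.9645 0.1865 0.1869] z [ 0.2091 -0.1071 -0.972 ] tilt 0.2371082737244227
```

>>> send_rows --moves '[-8, 12, -50, 0, -15, 25, -100, 0, -22, 35, -150, 0, -30, 45, -210, 0, -35, 55, -260, 0, -35, 55, -260, 0]'

```text
clock: 10.98
tcp_pos: [0.5066, 0.1326, 0.8309]
orientation: [1.616, 2.145, 0.17]
contact_force: [1.3, 0.6, -2.2]
grip_width: 0.0239
```

```bash
python3 st.py
```

```text
10.975 q [-1.3934  0.0583  0.895   0.864   0.3307  1.9147 -0.0627] tcp [0.5066 0.1326 0.8309] w 0.023881753964552842 F [ 1.3073  0.6355 -2.2151]
x [-0.2149  0.937  -0.2753] y [0.8819 0.3073 0.3575] z [ 0.4196 -0.166  -0.8924] tilt 0.46818004935869956
```

```bash
cat > eva.py <<'E'
from bench import r
import numpy as np
from scipy.spatial.transform import Rotation as Ro
np.set_printoptions(precision=4,suppress=True)
t=.50;cy=np.array([-.1057,.9943,0]);cx=np.array([.9943,.1057,0]);n=-np.sin(t)*cx+np.array([0,0,np.cos(t)])
lens=np.array([.5535,.161,.0878]);focus=lens+.1*n
xs=np.array([-.1017,0,-.9948]);ys=np.array([.9948,0,-.1017])
def st(edge_t):
    o=r.get_obs();R=Ro.from_rotvec(o["orientation"]).as_matrix()
    X,Y=R@xs,R@ys;E=o["tcp_pos"]+R@edge_t
    return o,R,X,Y,E
if __name__=="__main__":
    # edge in tool frame: from grasp, jig: edge at (.5239,-.1468,.022), tcp (.5247,-.1446,.0815)
    import json
    Rg=Ro.from_rotvec([2.032,2.264,-.064]).as_matrix()
    et=Rg.T@(np.array([.5239,-.1468,.022])-[.5247,-.1446,.0815]);et[1]=0
    o,R,X,Y,E=st(et)
    print(o["clock"],"tcp",o["tcp_pos"],"q",o["joints"],"w",o["grip_width"],"edge_t",et)
    print("Xsq",X,"n",n,"ang",np.arccos(X@n),"tilt along cx",np.arcsin(-X@cx),"along cy",X@cy,"| Y",Y,"cy ang",np.arccos(Y@cy))
    # best turn about tool z
    best=min((np.arccos(np.clip((Ro.from_rotvec(R[:,2]*a).apply(Y))@cy,-1,1)),a) for a in np.linspace(-1,1,401))
    a=best[1];X2=Ro.from_rotvec(R[:,2]*a).apply(X);print("turn deg",np.degrees(a),"Yang",best[0],"Xang",np.arccos(X2@n),"X2",X2)
    print("edge",E,"focus",focus,"shift",R.T@(focus-E)*1000)
E
python3 eva.py; python3 -c "
from go import *
shifts([[.3,.42,.7]])"
```

```text
10.975 tcp [0.5066 0.1326 0.8309] q [-1.3934  0.0583  0.895   0.864   0.3307  1.9147 -0.0627] w 0.023881753964552842 edge_t [0.0039 0.     0.0593]
Xsq [-0.3956  0.0698  0.9158] n [-0.4767 -0.0507  0.8776] ang 0.1505625418802807 tilt along cx 0.396248316692833 along cy 0.11122981247968936 | Y [-0.2565  0.949  -0.1831] cy ang 0.24256062697895528
turn deg 12.605071492878109 Yang 0.11011253354877068 Xang 0.134702689514107 X2 [-0.4157  0.0653  0.9071]
edge [0.5307 0.1265 0.7769] focus [0.5058 0.1559 0.1756] shift [ 198.5166 -227.8443  521.2777]
[0.3 0.4 0.7] -> [ 349.7 -140.7  -17.6] len 377.0
```

>>> send_rows --moves '[45, -18, 15, 0, 90, -36, 30, 0, 135, -54, 20, 0, 180, -72, 10, 0, 225, -90, 0, 0, 270, -108, -5, 0, 315, -126, -10, 0, 350, -141, -17, 0]'

```text
clock: 11.98
tcp_pos: [0.3214, 0.3982, 0.7052]
orientation: [1.627, 2.14, 0.169]
contact_force: [1.8, 1.0, -2.2]
grip_width: 0.0235
```

```bash
python3 eva.py
```

```text
11.975 tcp [0.3214 0.3982 0.7052] q [-2.0453  0.0683  0.8302  1.1604  0.4422  1.9148 -0.7898] w 0.02349831458435191 edge_t [0.0039 0.     0.0593]
Xsq [-0.3931  0.0706  0.9168] n [-0.4767 -0.0507  0.8776] ang 0.15277190114184702 tilt along cx 0.3934975669718385 along cy 0.11171882911810184 | Y [-0.2487  0.9517 -0.1799] cy ang 0.23475855706838805
turn deg 12.032113697747286 Yang 0.11079105913091536 Xang 0.13746693423006645 X2 [-0.4124  0.0663  0.9086]
edge [0.3453 0.392  0.6511] focus [0.5058 0.1559 0.1756] shift [-125.6603  -97.9867  531.2814]
```

>>> send_rows --moves '[-14, 18, -45, 0, -28, 36, -90, 0, -42, 54, -135, 0, -42, 54, -135, 0]'

```text
clock: 12.48
tcp_pos: [0.3412, 0.3985, 0.7916]
orientation: [1.583, 2.137, 0.256]
contact_force: [-0.4, 0.2, -1.8]
grip_width: 0.0237
```

```bash
python3 eva.py
```

```text
12.475 tcp [0.3412 0.3985 0.7916] q [-2.1874  0.29    1.4519  0.9181  0.1521  1.9153 -0.4134] w 0.0236742919562184 edge_t [0.0039 0.     0.0593]
Xsq [-0.4437  0.0271  0.8958] n [-0.4767 -0.0507  0.8776] ang 0.08691767134073367 tilt along cx 0.4537018560193529 along cy 0.07388914630231196 | Y [-0.2741  0.9475 -0.1645] cy ang 0.24103786129226534
turn deg 13.178029288008933 Yang 0.07286026069734179 Xang 0.07497478267161417 X2 [-0.4641  0.0223  0.8855]
edge [0.3682 0.3949 0.7387] focus [0.5058 0.1559 0.1756] shift [-112.4906 -191.2525  586.5269]
```

```bash
python3 -c "
from go import *
shifts([[.15,.5,.74],[.15,.5,.86]])"
```

```text
[0.1 0.5 0.7] -> [ 152.  -152.2  -57.1] len 223.0
[0.1 0.5 0.9] -> [ 121.4 -102.6 -162. ] len 227.0
```

>>> send_rows --moves '[38, -38, -14, 0, 76, -76, -28, 0, 114, -114, -42, 0, 152, -152, -57, 0, 137, -127, -110, 0, 121, -103, -162, 0, 121, -103, -162, 0]'

```text
clock: 13.35
tcp_pos: [0.1937, 0.4924, 0.7603]
orientation: [1.568, 2.137, 0.356]
contact_force: [-1.0, -0.3, -2.2]
grip_width: 0.0236
```

```bash
python3 eva.py
```

```text
13.35 tcp [0.1937 0.4924 0.7603] q [-2.477   0.3559  1.4553  0.9683  0.1505  1.9155 -0.6967] w 0.02363429118490926 edge_t [0.0039 0.     0.0593]
Xsq [-0.4803 -0.0338  0.8764] n [-0.4767 -0.0507  0.8776] ang 0.019379396885281883 tilt along cx 0.5019488871382071 along cy 0.017205460093503665 | Y [-0.2923  0.9483 -0.1237] cy ang 0.22957926206850235
turn deg 13.178029288008933 Yang 0.02089779991880386 Xang 0.030459368267922258 X2 [-0.5001 -0.0385  0.8651]
edge [0.2228 0.4924 0.7085] focus [0.5058 0.1559 0.1756] shift [-273.9613 -120.1764  622.7673]
```

```bash
cat > nxt.py <<'E'
import sys
from eva import *
Rg=Ro.from_rotvec([2.032,2.264,-.064]).as_matrix()
et=Rg.T@(np.array([.5239,-.1468,.022])-[.5247,-.1446,.0815]);et[1]=0
turn=float(sys.argv[1])
o,R,X,Y,E=st(et)
R2=R@Ro.from_euler('z',turn,degrees=True).as_matrix()
for d in map(float,sys.argv[2:]):
    G=focus+d*n; P=G-R2@et
    print(d,(R.T@(P-o["tcp_pos"])*1000).round(1),"tcp",P)
E
python3 nxt.py 13 .35 .25 .1 0
```

```text
0.35 [-315.5 -121.7  275.3] tcp [0.3091 0.138  0.5341]
0.25 [-303.6 -121.5  374.5] tcp [0.3567 0.1431 0.4463]
0.1 [-285.7 -121.2  523.5] tcp [0.4282 0.1507 0.3147]
0.0 [-273.9 -121.1  622.8] tcp [0.4759 0.1557 0.2269]
```

```bash
python3 -c "
from go import *
shifts([[.48,.156,.40]])"
```

```text
[0.5 0.2 0.4] -> [-311.3  -37.1  476.1] len 570.0
```

>>> send_rows --moves '[-31, -4, 48, 2, -62, -8, 95, 4, -93, -11, 143, 6, -124, -15, 190, 8, -156, -18, 238, 10, -187, -22, 286, 12, -218, -26, 333, 13, -249, -30, 381, 13]'

```text
clock: 14.35
tcp_pos: [0.4003, 0.2503, 0.4999]
orientation: [1.815, 1.964, 0.431]
contact_force: [1.3, 0.8, -1.4]
grip_width: 0.0236
```

```bash
python3 eva.py; python3 nxt.py 0 .25 .1 0;python3 -c "
from go import *
shifts([[.48,.156,.40]])"
```

```text
14.35 tcp [0.4003 0.2503 0.4999] q [-1.7195 -0.328   0.4958  1.8926  0.6841  1.4425 -1.2153] w 0.023620930933063625 edge_t [0.0039 0.     0.0593]
Xsq [-0.5002 -0.0402  0.8649] n [-0.4767 -0.0507  0.8776] ang 0.02995434668316773 tilt along cx 0.5254777455672731 along cy 0.012859911793801509 | Y [-0.1026  0.9946 -0.0131] cy ang 0.020135411708978465
turn deg 0.2864788975654182 Yang 0.01979175618046507 Xang 0.03039032110661804 X2 [-0.5007 -0.0403  0.8647]
edge [0.4303 0.2506 0.4486] focus [0.5058 0.1559 0.1756] shift [-70.387  -81.0108 278.7436]
0.25 [-99.  -74.6  30.5] tcp [0.3567 0.143  0.4463]
0.1 [-81.8 -78.5 179.4] tcp [0.4282 0.1506 0.3147]
0.0 [-70.4 -81.  278.7] tcp [0.4759 0.1556 0.2269]
[0.5 0.2 0.4] -> [-87.7   9.4 132.1] len 159.0
```

>>> send_rows --moves '[-25, 2, 35, 0, -50, 5, 75, 0, -75, 8, 110, 0, -88, 9, 132, 0, -88, 9, 132, 0]'

```text
clock: 14.98
tcp_pos: [0.4787, 0.1546, 0.3998]
orientation: [1.817, 1.961, 0.426]
contact_force: [-0.0, 0.0, -2.2]
grip_width: 0.0236
```

```bash
python3 eva.py; python3 nxt.py 0 .1 .03 0;python3 shot.py 6
```

```text
14.975 tcp [0.4787 0.1546 0.3998] q [-1.4685 -0.3147  0.6134  2.0826  0.7061  1.0975 -1.037 ] w 0.02357284568017506 edge_t [0.0039 0.     0.0593]
Xsq [-0.4986 -0.0361  0.8661] n [-0.4767 -0.0507  0.8776] ang 0.02996807633030096 tilt along cx 0.5230988630880686 along cy 0.016761276252686336 | Y [-0.0992  0.9949 -0.0156] cy ang 0.02259396375249486
turn deg 0.0 Yang 0.02259396375249486 Xang 0.02996807633030096 X2 [-0.4986 -0.0361  0.8661]
edge [0.5085 0.1546 0.3484] focus [0.5058 0.1559 0.1756] shift [ 19.3064 -88.5708 147.1824]
0.1 [  7.5 -86.2  47.9] tcp [0.4283 0.1508 0.3148]
0.03 [ 15.8 -87.9 117.4] tcp [0.4617 0.1544 0.2533]
0.0 [ 19.3 -88.6 147.2] tcp [0.476  0.1559 0.227 ]
```

View pics/scene6.png

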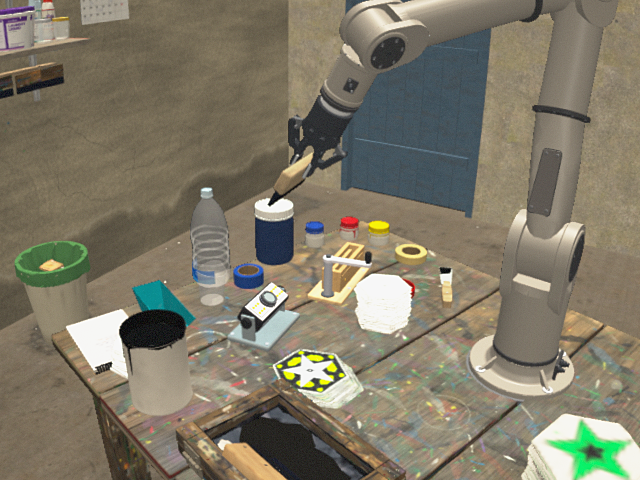

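>>> send_rows --moves '[4, -22, 29, 0, 8, -44, 58, 0, 12, -66, 88, 0, 16, -88, 117, 0, 16, -88, 117, 0]'

```text
clock: 15.7
tcp_pos: [0.4603, 0.1583, 0.254]
orientation: [1.807, 1.968, 0.425]
contact_force: [0.8, -0.3, -1.4]
grip_width: 0.0234
```

```bash
python3 eva.py; python3 nxt.py 0 .03 0;python3 shot.py 7;python3 - <<'E'
import cv2
a=cv2.imread("pics/scene7.png")[220:345,220:360];cv2.imwrite("pics/s7z.png",cv2.resize(a,None,fx=4.7,fy=4.7,interpolation=cv2.INTER_CUBIC))
E
```

```text
15.7 tcp [0.4603 0.1583 0.254 ] q [-1.4626 -0.1418  0.6928  2.3328  0.8054  0.7226 -1.2422] w 0.023360867870208985 edge_t [0.0039 0.     0.0593]
Xsq [-0.4992 -0.037   0.8657] n [-0.4767 -0.0507  0.8776] ang 0.030215605174731038 tilt along cx 0.5239626360652697 along cy 0.01597556714159872 | Y [-0.1069  0.9941 -0.0192] cy ang 0.024383064413429776
turn deg 0.5729577951308238 Yang 0.021926268664989104 Xang 0.031031239834157134 X2 [-0.5001 -0.0371  0.8651]
edge [0.4902 0.1584 0.2026] focus [0.5058 0.1559 0.1756] shift [-0.4233 -0.3737 31.3163]
0.03 [-4.   0.3  1.5] tcp [0.4616 0.1543 0.2533]
0.0 [-0.4 -0.4 31.3] tcp [0.4759 0.1558 0.227 ]
```

View pics/s7z.png

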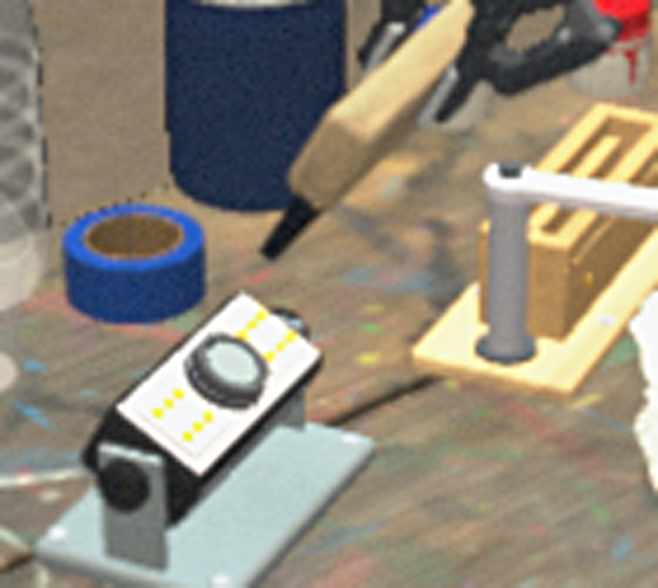

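View pics/top7.png

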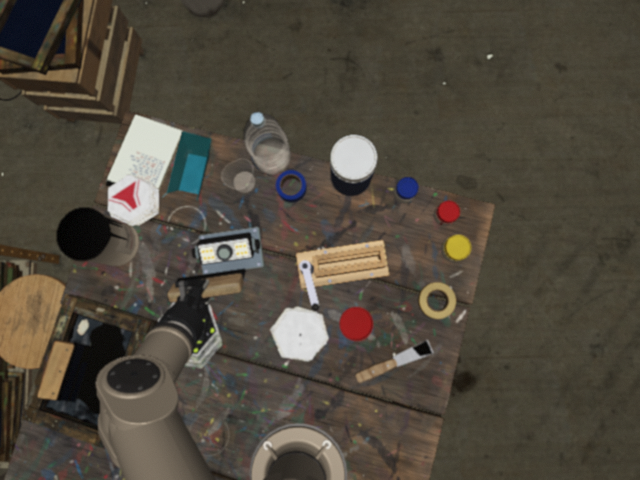

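Run:
```python
from h import *
import cv2
S,T=V("scene7.npz"),V("top7.npz")
E=np.array([.4902,.1584,.2026]);X=np.array([-.4992,-.037,.8657]);Y=np.array([-.1069,.9941,-.0192]);Z=np.cross(X,Y)
pt=lambda x,y,z:E+(x+.042)*X+y*Y+(z-.012)*Z
L={"e+":pt(-.042,.075,.012),"e-":pt(-.042,-.075,.012),"e+8":pt(-.042,.075,.008),"e+16":pt(-.042,.075,.016)}
for n,p in L.items():print(n,S.proj(p)[0],(S.proj(p)[0]-[220,220]+.5)*4.7,T.proj(p)[0])
for V_,n,x,y,w,h in((S,"o1",220,220,140,110),(T,"o2",160,225,110,90)):
    k=5.5;a=cv2.resize(V_.img[y:y+h,x:x+w,::-1],None,fx=k,fy=k,interpolation=cv2.INTER_CUBIC)
    def poly(P,c):
        q=np.round((V_.proj(np.array(P))-[x,y]+.5)*k).astype(int);cv2.polylines(a,[q],True,c,1)
    for y0 in(-.075,.075):
        poly([pt(-.008,y0,0),pt(.042,y0,0),pt(.042,y0,.025),pt(-.008,y0,.025)],(0,255,0))
        poly([pt(-.008,y0,.008),pt(-.042,y0,.008),pt(-.042,y0,.016),pt(-.008,y0,.016)],(0,0,255))
    poly([pt(-.042,-.075,.012),pt(-.042,.075,.012)],(255,0,255));poly([pt(.042,-.075,0),pt(.042,.075,0)],(0,255,0))
    cv2.imwrite(f"pics/{n}.png",a)
```

```text
e+ [276.55709786 273.8276283 ] [268.16835993 255.33985303] [178.91152843 279.51246704]
e- [307.89791817 244.55714906] [415.4702154  117.76860057] [245.98488825 270.12394215]
e+8 [275.0441214  272.62374871] [261.0573706  249.68161894] [178.42927167 277.89768523]
e+16 [278.07132077 275.0322262 ] [275.28520763 261.00146312] [179.39236386 281.12202825]
```

View pics/o1.png

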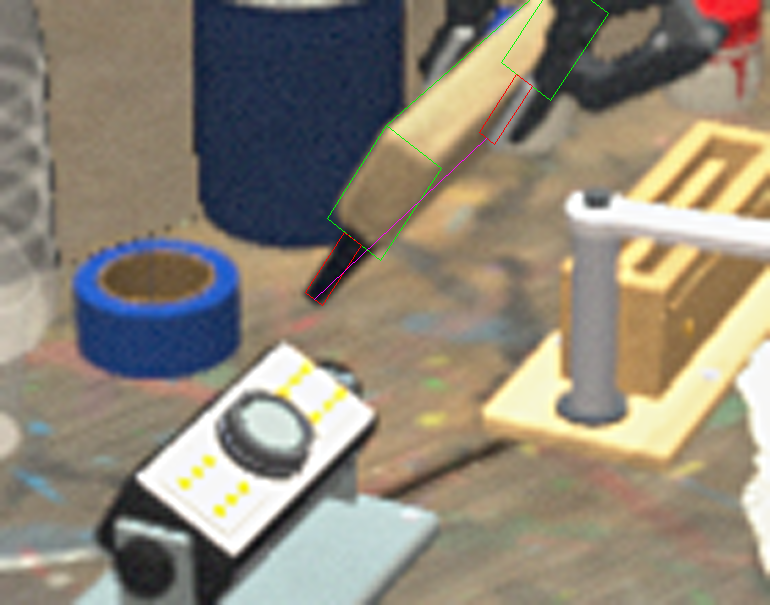

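View pics/o2.png

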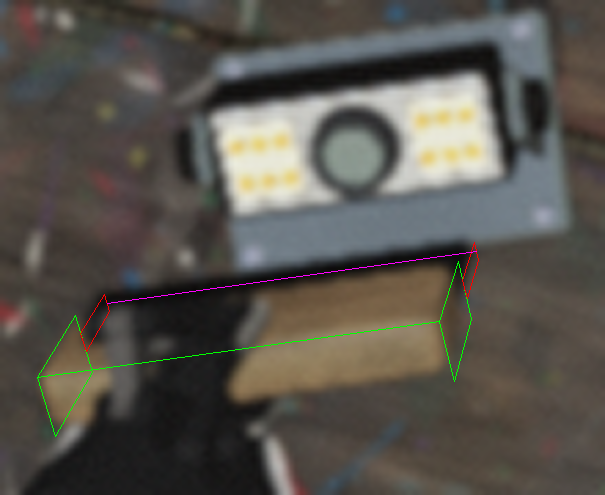

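>>> send_rows --moves '[0, 0, 8, 0, 0, 0, 16, 0, 0, 0, 24, 0, 0, 0, 31, 0, 0, 0, 31, 0, 0, 0, 31, 0]'

```text
clock: 16.55
tcp_pos: [0.4774, 0.1565, 0.2286]
orientation: [1.81, 1.965, 0.43]
contact_force: [-0.5, -1.0, -1.8]
grip_width: 0.0234
```

```bash
python3 eva.py; python3 shot.py 8;python3 - <<'E'
import cv2
a=cv2.imread("pics/scene8.png")[230:345,220:360];cv2.imwrite("pics/s8z.png",cv2.resize(a,None,fx=4.7,fy=4.7,interpolation=cv2.INTER_CUBIC))
a=cv2.imread("pics/top8.png")[210:310,160:400];cv2.imwrite("pics/t8z.png",cv2.resize(a,None,fx=3.2,fy=3.2,interpolation=cv2.INTER_CUBIC))
E
```

```text
16.55 tcp [0.4774 0.1565 0.2286] q [-1.4443 -0.0455  0.7571  2.3429  0.7986  0.5882 -1.2231] w 0.02342405256343623 edge_t [0.0039 0.     0.0593]
Xsq [-0.5009 -0.0396  0.8646] n [-0.4767 -0.0507  0.8776] ang 0.030908645262503934 tilt along cx 0.5262006248001321 along cy 0.013622066607153432 | Y [-0.1054  0.9943 -0.0156] cy ang 0.02164137318699754
turn deg 0.5729577951308238 Yang 0.020398738358592464 Xang 0.03177931572658776 X2 [-0.5018 -0.0396  0.8641]
edge [0.5074 0.1568 0.1773] focus [0.5058 0.1559 0.1756] shift [-0.5755 -2.2871  0.7439]
```

View pics/s8z.png

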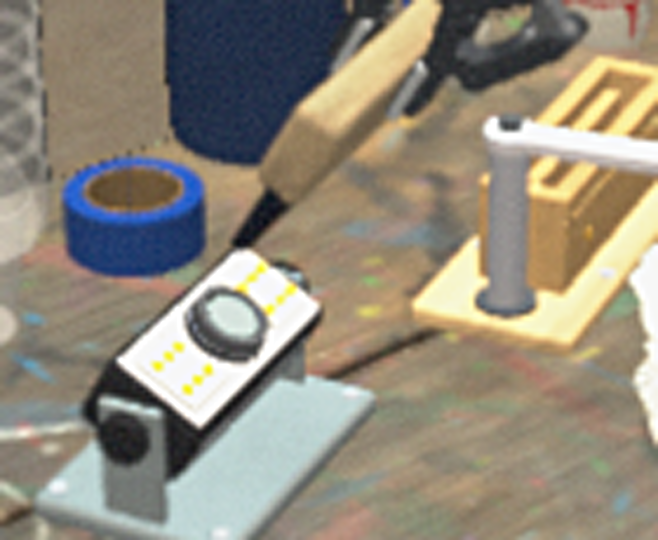

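View pics/t8z.png

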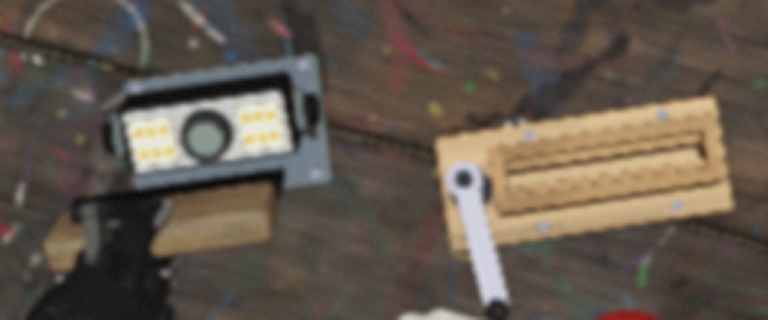

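>>> send_rows --moves '[0, -1, 0, 0, 0, -2, 0, 0, 0, -2, 0, 0, 0, -2, 0, 0, 0, -2, 0, 0, 0, -2, 0, 0]'

```text
clock: 17.4
tcp_pos: [0.4757, 0.1564, 0.2276]
orientation: [1.81, 1.966, 0.431]
contact_force: [-0.3, -0.8, -2.4]
grip_width: 0.0235
```

```bash
python3 eva.py; python3 -c "
from bench import r
print(abs(r.get_obs()['qvel']).max());print(r.hand_in())"
```

```text
17.4 tcp [0.4757 0.1564 0.2276] q [-1.445  -0.0474  0.7545  2.3471  0.8036  0.5884 -1.2308] w 0.023474782575495894 edge_t [0.0039 0.     0.0593]
Xsq [-0.5009 -0.0399  0.8645] n [-0.4767 -0.0507  0.8776] ang 0.030821407492088053 tilt along cx 0.526254944296019 along cy 0.013320423536086177 | Y [-0.1056  0.9943 -0.0153] cy ang 0.021447791012533156
turn deg 0.5729577951308238 Yang 0.020200209265945568 Xang 0.03169617243349114 X2 [-0.5018 -0.04    0.864 ]
edge [0.5057 0.1566 0.1763] focus [0.5058 0.1559 0.1756] shift [-0.6383 -0.289   0.7571]
0.0023169891746954133
the job is handed in; nothing more can be done
None
```

I swung the keeper to about 1.53 rad and left it open. I then gripped the squeegee at 70 N, lifted it straight out, and handed the job in at 17.4 s with it held in front of the camera. No verdict was reported.

**Tilt:** The moves only allow a turn about the tool's own z, so I got the tilt by pushing the arm against its upper reach limit, where the tool leans outward and stays leaning. A final turn of 13° lined up the edge.

**Last checks, against my own measurement of the camera:**

| Check | Result | Limit |
|---|---|---|
| Edge middle to focus point | about 1 mm | 18 mm |
| Blade to line of sight | about 0.03 rad | 0.14 rad |
| Edge to camera's long side | about 0.02 rad | 0.14 rad |
| Largest joint speed | 0.002 rad/s | – |

These results assume the squeegee has not shifted in the grip since it left the jig. I tested that 30 mm short of the end by drawing its predicted outline over both camera views. The blade edge matched, but the timber's outline was off by a few pixels.

**Disagreement:** My estimates of the camera's lean did not agree. The lamp panel gave 0.51 rad, and the line from the tilt axis to the lens gave about 0.45. I aimed at 0.50 and the blade ended at about 0.53, so at the low estimate the blade error would be about 0.08 rad, still within the limit.

**Other objects:** The last pictures show the keeper open and the blade clear of the camera. I only looked at the bystanders in the pictures and saw no change; I did not measure them at the end.

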